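# Take the tube rack off the orbital shaker (left-hand clamp)

### The arm

A 7-joint arm with a two-finger parallel gripper is mounted at the origin on the work surface. World frame = base frame: x ahead of the robot, y to its left, z up, the work surface at z = 0. Lengths are in m, angles in degrees, forces in N, time in s.
With the tool pointing down it reaches from about 0.425 to 0.875 m from the base axis. Payload 4.7 kg.
Tool frame: the origin (TCP) lies midway between the tips of the shut fingers; the grasp point (between the pads) lies 19 mm behind it; z points along the fingers, y is the line along which they close (so a half turn about z gives the same grasp; the last joint's range is limited). The gripper opens to 87 mm and grips with 3 to 60 N. Pads are 19 mm wide; open, the fingers measure 117 mm over their backs; the gripper's body (75 mm by 190 mm) begins 51 mm behind the grasp point.
Start: joints at [0.808, 18.392, -4.016, 83.108, 1.295, 78.541, -3.26], TCP at [0.65, -0, 0.223] pointing down, gripper open.
Joint ranges: [-163.93, 163.93], [-17.29, 119.83], [-79.2, 71.16], [3.27, 140.29], [-89.18, 269.18], [5.43, 117.66], [-154.24, 154.24]. Speed limits (degrees/s): [147.25, 147.25, 180, 180, 180, 180, 180].

### API

Orientations are given as [roll, pitch, yaw] about the fixed x, y, z axes, in that order (R = Rz(yaw) Ry(pitch) Rx(roll)).
In Python, from cell import env, viewer, boxes_of, masks_of gives the robot as it stands. The module is installed in compiled form; this text tells all that it offers.
- The arm moves only by the tool apply_moves, never from a script. Its argument "moves" is a list of rows, each a list of 7 numbers: the shift along the tool's x, y, z scaled (see below), then the turn, a rotation vector about the tool's x, y, z scaled (see below), then the opening, from 0 (shut) to 1 (fully open). A call has 1 to 20 rows; each row is the pose to reach, as a shift and turn from the pose commanded when the call began, along the tool's axes at that moment; what a row does not reach only later rows make up. The controller multiplies each number of a shift by 0.2 m and each number of a turn by 1.5 rad. A row lasts 1/10 s, in which the tool goes at most 50 mm and 8.59 degrees, less where a joint would pass 70% of its speed; a pose out of reach is approached as far as the arm can. A call with a number of a shift or a turn outside -1 to 1 is refused whole. A call with a gripper value outside its range is refused whole. The fingers move at their own pace and stop on an object; "grip_force" is the grip in N (left out, the last holds). Time passes only in rows, so rows that repeat a pose let the fingers close. It gives the time, the measured TCP pose, the force, the opening and the grip force at its end, in the units of the state.
- env.get_obs(): the state, without advancing time (a new reading comes with each control period).
- viewer.read_camera(name): name is "scene" or "side" or "wrist"; returns the picture (480x640x3 uint8, red, green, blue); there is no depth.
- viewer.get_calibration(name): a dict with "fov_y" (degrees; the focal length in pixels is half the picture's height over the tangent of half this angle, whatever the lens; pixels are square), "cx", "cy" (the principal point, pixels), "k1" (the pictures are not rectified: a ray, as slopes to the right and down, at radius r is drawn at 1 + k1 r^2 times it, then the intrinsics apply), "position" and "orientation" of the camera in the world. Camera axes: x right, y up, looking along -z (the intrinsics and any distortion apply to the point x, -y, -z); pixel columns grow to the right and rows downward; lengths in m; the calibration is good to about 2 mm. A picture is of the moment at which its call begins: read the wrist's pose just before it. get_calibration takes no time and is no camera call; for the wrist camera it gives the pose at the moment of the call.
- env.sign_off(): hands the job in; it is judged then, once.
Trained networks look in the newest picture that a camera, given by its name, has taken for a name from the list of things; names that differ only in an ending like _2 or _b are one class to them, and where a whole thing is asked for, a point or a joint stands for the part that bears it (a point fixed in the world has none). Each returns a list of dicts, best first, with "conf" (0 to 1); they miss things now and then, are a little off and sometimes report something else, mostly with a low value. They report only what shows in the picture. A call takes as long as a camera call. They do not tell look-alikes from the thing itself.
- boxes_of(camera, target): "location" ([column, row] in pixels, amid what is visible of it).
- masks_of(camera, target): "pixels" (480x640 bool, what is visible of it) and "location" ([column, row] in pixels, amid what is visible of it).
The state is a dict: "time_s": time; "qpos": joint angles; "joint_velocities": joint speeds; "effort": joint torques, N m; "tool_pos": TCP position; "tool_rot": TCP orientation; "force": force on the tool from outside, world axes, zero at the start; "wrist_torque": the same for the moment, N m; "grip_width": finger opening in m; "grasp_force": force on a finger pad.
Only numpy, scipy, OpenCV 4.12 (cv2) and the standard library are available. Lean on these libraries where they do the work, as an engineer would, in place of code of your own. Each camera call takes 0.05 s, during which the arm holds its last target. There are 200 camera calls.

### The job

Unscrew the T-bar clamp that holds the tube rack down on the orbital shaker: its thread is left-handed, so it loosens clockwise seen from above, and it must not be tightened further. When the clamp has risen enough, lift the rack over its stop lip, draw it out from under the clamp, lift it clear and set it down gently and upright in the middle of the flat black rubber mat on the bench. Leave the clamp loosened and everything else where it stands.

Things in the scene. Friction and masses are not known exactly. Their poses are not given: they have to be found in the camera images.
- shaker: orbital shaker, fixed: white body 250 x 250 mm under a square aluminium platform 270 x 270 mm whose top is 90 mm above the bench. Origin: centre of its underside; z up. The clamp stands on its +y side, 100 mm from the centre
- stop_lip (a point): middle of the top edge of the steel stop lip on the platform: 100 mm long (along x of the shaker), 10 mm thick, 6 mm high, 4 mm beyond the rack's block end (-y of the shaker). Two side lips of the same height stand 2 mm beside the block's end. They keep the rack from sliding out unless it is lifted over them
- knob_bar (a point): centre of the clamp's black T-bar: 56 mm long (along this point's x), 14 mm thick (its y), 26 mm tall (z up), centred 75 mm above the platform when tight, on a steel sleeve 19 mm in diameter. Grip it across its thickness. Nothing else within 70 mm of its axis is higher than 50 mm above the platform
- pad (a point): centre of the underside of the clamp's round steel pressure pad, 44 mm in diameter, 6 mm thick, lying over the rack's fork (8 mm above the platform) when tight; it rises with the T-bar but does not turn
- tknob (a joint): turn of the T-bar, rad: 0 = tight (as found), grows clockwise seen from above (this left-hand thread's loosening direction), end stop at 5.4. T-bar and pad rise 2 mm per rad; it takes about 0.1 N m and stays where left. The rack can pass over the 6 mm lip from about 3 rad; 4 or more gives comfortable room. Anticlockwise tightens (forbidden below -0.25)
- rack: loose aluminium tube rack, 0.45 to 0.7 kg; origin on its underside below its handle, z up. Block 84 (x) x 80 mm (y -46 to +34), 45 mm high, six capped tubes to 61 mm; a flat tongue 50 mm wide, 8 mm thick, runs from it to y = +117 mm. In place, its origin is at the shaker's centre, its y along the shaker's y
- rack_fork (a point): point on top of the rack's tongue, 100 mm towards +y from its origin, where the clamp's 10 mm stem stands in the tongue's slot (16 mm wide, from y = 84 mm to the open end at 117 mm). The pad covers the fork until the rack has been drawn 40 mm towards its own -y; only then can it be lifted away
- rack_handle (a point): centre of the rack's grey carrying handle, 104 mm above the rack's underside, over its centre of mass to within 15 mm: a bar 52 mm long (along y), 14 mm thick (x), 24 mm tall. Grip it across its thickness.
- mat: flat black rubber mat, fixed, 200 x 190 mm, 4 mm thick, on the bench to one side of the shaker (left or right); origin at the centre of its underside
- hotplate: grey hotplate, fixed, 200 x 170 mm, 90 mm high, on the other side; origin at the centre of its underside
- flask: bystander, to be left alone: conical glass flask, 95 mm tall, 74 mm wide at the foot, standing on the hotplate; origin at the centre of its underside
- beaker: bystander, to be left alone: small glass beaker, 44 mm wide, 50 mm tall, on the shaker platform; origin at the centre of its underside
- vial: bystander, to be left alone: small capped jar, 28 mm wide, 50 mm tall, on the shaker platform; origin at the centre of its underside
- reagent: bystander, to be left alone: amber bottle, 76 mm wide, 150 mm tall, beyond the shaker; origin at the centre of its underside
- mediabottle: bystander, to be left alone: clear bottle, 80 mm wide, 140 mm tall, beyond the shaker; origin at the centre of its underside
- screwdriver: bystander, to be left alone: screwdriver, 180 mm long, lying on the bench
- dish: bystander, to be left alone: small white bowl, 70 mm wide, 18 mm tall, on the bench; origin at the centre of its underside
Things that resemble listed ones, but are neither listed nor needed, are in the scene too. Leave any green look-alike of the rack alone.

How it is judged (in metres and radians):
On the way, in this order (a step that is already met when the one before it is completed fails the run):
1. the clamp is unscrewed clockwise, more than 2.8 rad, with the rack still in its place (value of joint tknob above 2.8 rad and horizontal distance between rack and shaker below 0.02 m), for 0.1 s.
2. the rack is drawn out from under the clamp and lifted clear (z of rack in the frame of shaker above 0.102 m and horizontal distance between rack and knob_bar above 0.125 m), for 0.1 s.
At the end, for the whole second after the job is handed in: The rack stands upright (within 0.05 rad) and at rest flat on the mat, its origin within 55 mm of the mat's centre, and the clamp is still unscrewed more than 2.8 rad (horizontal distance between rack and mat below 0.055 m and z of rack in the frame of mat below 0.008 m and angle between rack's own z axis and vertical below 0.05 rad and linear speed of rack below 0.02 m/s and value of joint tknob above 2.8 rad); the robot touches nothing.
It fails at once if the clamp is tightened (turned anticlockwise past -0.25 rad) (value of joint tknob below -0.25 rad).
It fails at once if the rack tips by more than 0.35 rad (angle between rack's own z axis and vertical above 0.35 rad).
It fails at once if the rack is dropped: let go more than 12 mm above the mat after being lifted off the shaker (contact force between the fingers and rack below 0.1 N and z of rack in the frame of mat above 0.016 m and (z of rack in the frame of shaker above 0.11 m or horizontal distance between rack and shaker above 0.2 m)).
It fails at once if a bystander is pushed more than 30 mm or knocked over (distance of any of flask, beaker, vial, reagent, mediabottle, screwdriver, dish from where it was at the start of the episode above 0.03 m or angle between any of flask, beaker, vial, reagent, mediabottle, dish's own z axis and vertical above 0.5 rad).
It also fails if it takes over 70 s, if anything falls off the work surface, if the arm or the gripper's body presses on something with over 40 N, if the wrist force passes 120 N, or if a joint passes its speed limit or range.

## Working session

There is one attempt and no reset: what is moved stays moved. The work goes in short steps, Python scripts to look and compute and a tool call to move; the robot and the scene stay as the last step left them, time stands still between calls to the robot, and variables do not carry over. Pictures are saved under pics/ and viewed, at most 10 in all, crops included, and the job is handed in when it is done.

Besides the shell and the picture viewer there is one more tool, called by a JSON object that holds its "api" and its "payload", one argument or row to a line. apply_moves: Moves the arm, as the interface text tells. Shifts and turns lie within -1 to 1; 1 stands for 0.2 m of shift or 1.5 rad of turn. Its arguments: {"type":"object","properties":{"moves":{"type":"array","items":{"type":"array","items":{"type":"number","minimum":-1,"maximum":1}}},"grip_force":{"type":"number"}},"required":["moves"]}

```bash
mkdir -p pics; cat > h.py <<'E'
import numpy as np, cv2
from scipy.spatial.transform import Rotation as R
from cell import env, viewer, boxes_of, masks_of
def cam(n):
    c=viewer.get_calibration(n); return c
def Rc(c):
    o=np.array(c["orientation"],float)
    return o if o.shape==(3,3) else R.from_euler('xyz',o,degrees=True).as_matrix()
def ray(c,p):
    f=240/np.tan(np.radians(c["fov_y"])/2)
    K=np.array([[f,0,c["cx"]],[0,f,c["cy"]],[0,0,1.]])
    u=cv2.undistortPoints(np.array([[p]],float),K,np.array([c["k1"],0,0,0.]))[0,0]
    d=Rc(c)@np.array([u[0],-u[1],-1]); return np.array(c["position"],float),d/np.linalg.norm(d)
def onz(c,p,z):
    o,d=ray(c,p); return o+d*(z-o[2])/d[2]
def tri(L):
    A=0;b=0
    for o,d in L:
        P=np.eye(3)-np.outer(d,d);A=A+P;b=b+P@o
    x=np.linalg.solve(A,b); return x,[np.linalg.norm((np.eye(3)-np.outer(d,d))@(x-o)) for o,d in L]
def proj(c,X):
    f=240/np.tan(np.radians(c["fov_y"])/2)
    v=Rc(c).T@(np.array(X)-c["position"]); s=np.array([v[0],-v[1]])/-v[2]
    return s*(1+c["k1"]*(s@s))*f+[c["cx"],c["cy"]]
def shot(n,f):
    c=cam(n); im=viewer.read_camera(n); cv2.imwrite("pics/"+f,im[:,:,::-1]); return c,im
E
python3 - <<'E'
from h import *
for n in ["scene","side"]:
    c,im=shot(n,n+"0.png"); print(c)
    for t in ["knob_bar","rack_handle","rack","mat","shaker","rack_fork","beaker","vial","stop_lip","pad","hotplate"]:
        print(n,t,[(np.round(b["location"]).tolist(),round(b["conf"],2)) for b in boxes_of(n,t)[:4]])
print(env.get_obs())
E
```

```text
{'fov_y': 55.60423332586058, 'cx': 313.39200169597206, 'cy': 236.56531357201425, 'k1': -0.0007680130725616042, 'position': array([0.98614528, 0.35199289, 1.15869679]), 'orientation': array([ 31.12928608,   0.36240532, 131.76306975])}
scene knob_bar [([342.0, 275.0], 0.51)]
scene rack_handle [([510.0, 297.0], 0.91), ([267.0, 125.0], 0.81), ([326.0, 268.0], 0.71)]
scene rack [([325.0, 264.0], 0.96), ([511.0, 298.0], 0.71), ([267.0, 125.0], 0.68)]
scene mat [([244.0, 209.0], 0.98), ([323.0, 285.0], 0.24), ([436.0, 346.0], 0.18)]
scene shaker [([330.0, 287.0], 0.64)]
scene rack_fork [([512.0, 301.0], 0.77), ([266.0, 123.0], 0.7), ([327.0, 382.0], 0.4)]
scene beaker []
scene vial []
scene stop_lip [([322.0, 286.0], 0.85), ([428.0, 291.0], 0.63)]
scene pad [([342.0, 280.0], 0.84)]
scene hotplate [([439.0, 344.0], 0.87)]
{'fov_y': 50.715777831788515, 'cx': 322.85542821656117, 'cy': 240.1535115640395, 'k1': -0.0308682942995139, 'position': array([0.22946213, 0.65850856, 1.02103842]), 'orientation': array([  41.67176039,    0.51910613, -157.61431249])}
side knob_bar [([280.0, 275.0], 0.9), ([
[... 652 characters left out ...]
os': array([ 0.80883076, 18.39238589, -4.01549207, 83.10920222,  1.29589416,
       78.54113652, -3.26206594]), 'joint_velocities': array([-0.02119817, -0.0372332 , -0.05495569, -0.00432322, -0.11120902,
        0.03363242,  0.07976467]), 'effort': array([ 4.16022285e-04, -4.91105855e+01, -4.02233675e-01, -3.12771928e+01,
       -6.34025806e-02,  3.37307097e-02,  3.24275902e-05]), 'tool_pos': array([ 6.50005870e-01, -5.29924974e-05,  2.22566717e-01]), 'tool_rot': array([1.79997542e+02, 3.89012090e-03, 8.99975367e+01]), 'force': array([-0.22816876,  0.20562006, -0.13879021]), 'wrist_torque': array([ 0.06431659,  0.02116053, -0.03144033]), 'grasp_force': 0.0, 'grip_width': 0.08707155164696216}
```

View pics/scene0.png

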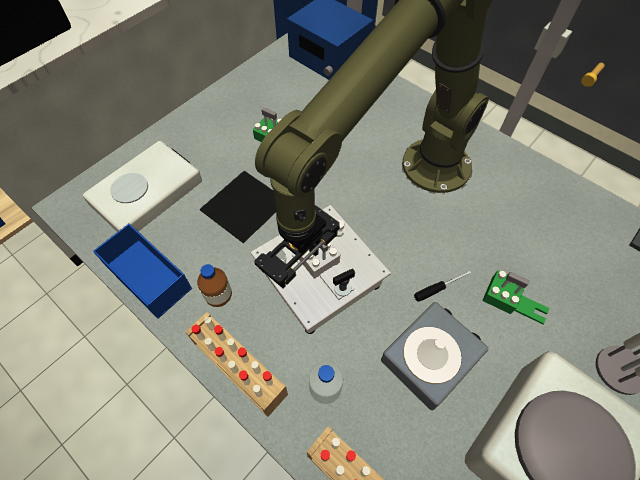

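View pics/side0.png

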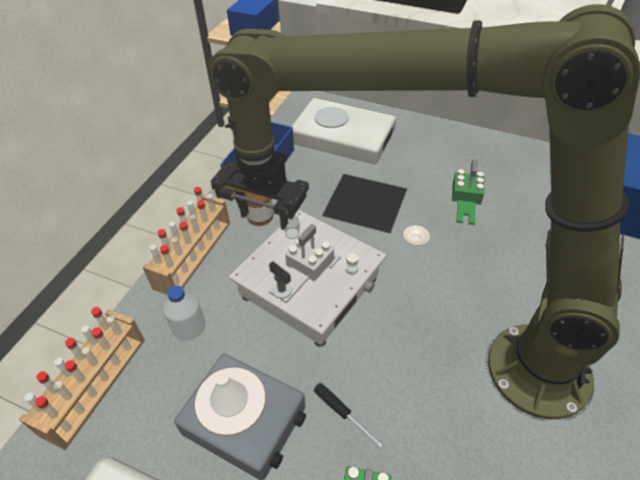

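The scene view shows the shaker platform at (320,268) with the black T-bar at (343,278), partly under the gripper. The mat is at (243,206), the hotplate with the flask at (435,350), and green look-alike racks at (267,125) and (515,297). The side view shows the real aluminium rack at (310,258) on the platform, the T-bar at (280,275), the vial at (353,265), the beaker at (291,228) and the mat at (366,203).

```bash
python3 - <<'E'
from h import *
s,d=cam("scene"),cam("side")
print("knob",tri([ray(s,(343,275)),ray(d,(280,272))]))
print("handle side z.19",onz(d,(307,239),.194))
print("mat",onz(s,(244,206),.004),onz(d,(366,203),.004))
for p in [(308,333),(389,271),(331,207),(252,252)]: print("sc corner",onz(s,p,.09))
for p in [(231,276),(319,335),(385,256),(302,212)]: print("sd corner",onz(d,p,.09))
for n,p in [("vial",(353,265)),("beaker",(291,229))]: print(n,onz(d,p,.115))
print("dish",onz(d,(416,235),.01))
E
```

```text
knob (array([0.57696253, 0.07489025, 0.16523214]), [np.float64(0.001017022380575466), np.float64(0.0010170223805754971)])
handle side z.19 [ 0.55028169 -0.00947811  0.194     ]
mat [ 0.53079345 -0.35212397  0.004     ] [ 0.52213898 -0.35356915  0.004     ]
sc corner [0.72228144 0.08973332 0.09      ]
sc corner [0.45644662 0.13553102 0.09      ]
sc corner [ 0.40235133 -0.11098789  0.09      ]
sc corner [ 0.65495095 -0.17426342  0.09      ]
sd corner [0.70838047 0.07818637 0.09      ]
sd corner [0.45830662 0.14642663 0.09      ]
sd corner [ 0.3956127  -0.11314871  0.09      ]
sd corner [ 0.64021324 -0.17469204  0.09      ]
vial [ 0.45097968 -0.03933939  0.115     ]
beaker [ 0.63037385 -0.08874788  0.115     ]
dish [ 0.35492888 -0.28102041  0.01      ]
```

{"api": "apply_moves", "payload": {
  "moves": [
    [0,0,-0.25,0,0,0,1],
    [0,0,-0.5,0,0,0,1],
    [0,0,-0.7,0,0,0,1],
    [0,0,-0.7,0,0,0,1],
    [0,0,-0.7,0,0,0,1]
  ]
}}

```text
time_s: 1.7
tool_pos: [0.6504, 0.0, 0.3639]
tool_rot: [179.8, -0.0, 90.0]
force: [-0.0, 0.5, 0.0]
grip_width: 0.0867
grasp_force: 0.0
```

```bash
cat > look.py <<'E'
from h import *
import sys
c,im=shot("wrist",sys.argv[1]); print(env.get_obs()["tool_pos"],c["position"],c["orientation"])
for t in sys.argv[2:]:
    for b in masks_of("wrist",t)[:3]:
        m=b["pixels"].astype(np.uint8); r=cv2.minAreaRect(cv2.findNonZero(m)) if m.any() else None
        print(t,np.round(b["location"]),round(b["conf"],2),r)
E
python3 look.py w0.png knob_bar rack_handle rack_fork stop_lip beaker vial mat
```

```text
[ 6.49841426e-01 -3.25418409e-05  3.61977655e-01] [0.65047396 0.06789553 0.52653684] [-14.5912282   -0.09954101   0.03977358]
knob_bar [250. 134.] 0.81 ((245.65380859375, 135.2184600830078), (62.352664947509766, 27.28425407409668), 6.842773914337158)
rack_handle [242. 218.] 0.86 ((243.67306518554688, 197.13461303710938), (81.38819885253906, 154.93174743652344), 11.309932708740234)
rack_handle [128.  12.] 0.16 ((121.65518188476562, 10.637937545776367), (77.60211181640625, 22.1907901763916), 23.198591232299805)
rack_fork [244. 220.] 0.89 ((243.15467834472656, 196.54107666015625), (79.77545166015625, 155.34715270996094), 9.162346839904785)
stop_lip [228. 183.] 0.66 ((241.82762145996094, 211.25213623046875), (234.6870880126953, 215.8219757080078), 12.90740966796875)
stop_lip [156. 240.] 0.35 ((154.30572509765625, 242.06048583984375), (24.341650009155273, 39.90434265136719), 61.38954162597656)
beaker [308. 286.] 0.74 ((306.5, 284.0), (36.0, 37.0), 90.0)
vial [153. 243.] 0.65 ((154.86624145507812, 242.7547607421875), (25.139738082885742, 41.18128204345703), 61.38954162597656)
mat [253. 368.] 0.97 ((246.5, 368.5), (27.0, 119.0), 90.0)
```

View pics/w0.png

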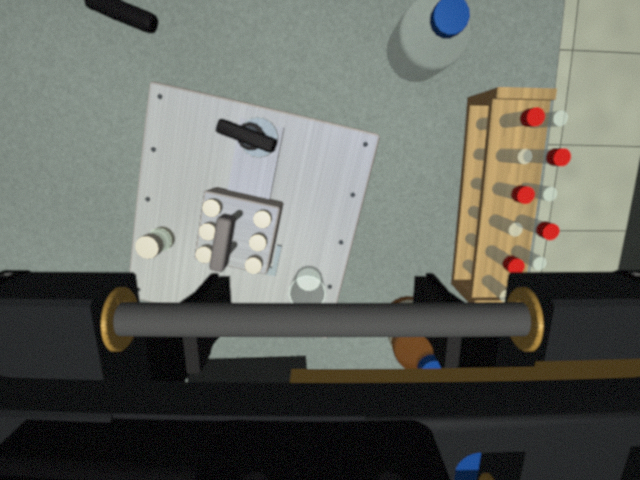

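The wrist view shows the platform, with the T-bar at (247,135), its ends at about (218,126) and (275,145). The grey handle runs (228,218)-(218,268), the vial is at (153,243) and the beaker at (308,284). I move for a second wrist view.

{"api": "apply_moves", "payload": {
  "moves": [
    [-0.15,-0.15,0,0,0,0,1],
    [-0.35,-0.35,0,0,0,0,1],
    [-0.4,-0.4,0,0,0,0,1],
    [-0.4,-0.4,0,0,0,0,1],
    [-0.4,-0.4,0,0,0,0,1]
  ]
}}

```text
time_s: 2.6
tool_pos: [0.5701, -0.0798, 0.3628]
tool_rot: [179.9, -0.0, 90.0]
force: [0.2, 0.5, -0.5]
grip_width: 0.0873
grasp_force: 0.0
```

```bash
python3 look.py w1.png knob_bar rack_handle rack_fork beaker vial mat; python3 -c "
from h import *
a=shot('scene','s1.png')[1][150:350,180:420];b=shot('side','d1.png')[1][170:370,200:440]
cv2.imwrite('pics/sd1.png',np.hstack([cv2.resize(x,(400,333),interpolation=3) for x in(a,b)])[:,:,::-1])"
```

```text
[ 0.57047593 -0.07880226  0.36244769] [ 0.5704202  -0.01195749  0.52550461] [-1.45582255e+01 -7.45642101e-04  2.02097535e-02]
knob_bar [331.  46.] 0.95 ((328.54620361328125, 49.846710205078125), (64.362548828125, 35.81361770629883), 22.47943687438965)
rack_handle [314. 145.] 0.95 ((314.45220947265625, 128.37359619140625), (82.14867401123047, 140.53720092773438), 12.994616508483887)
rack_fork [313. 143.] 0.96 ((314.92193603515625, 124.69757080078125), (82.13541412353516, 148.7656707763672), 12.094758033752441)
beaker [382. 222.] 0.57 ((380.5, 223.5), (41.0, 39.0), 90.0)
vial [218. 172.] 0.77 ((218.41744995117188, 171.72479248046875), (25.957094192504883, 35.82270431518555), 73.3007583618164)
mat [287. 354.] 0.84 ((295.2286682128906, 359.06671142578125), (45.67988586425781, 124.04069519042969), 89.27477264404297)
```

View pics/w1.png

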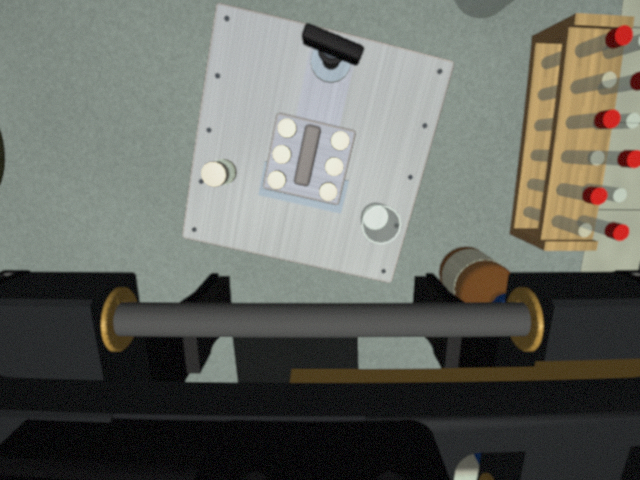

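View pics/sd1.png

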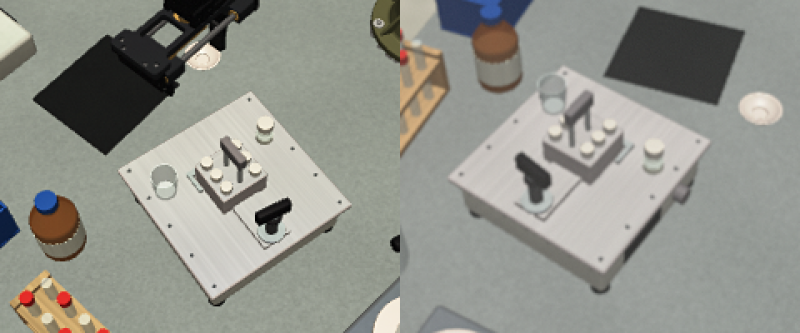

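In w1 the handle is centred at (309,155), the T-bar at (333,44), and the platform corners are (218,3), (453,62), (390,282), (183,237). In the crops, the only aluminium-coloured rack sits on the platform under the clamp: handle at scene (320,241) and side (307,235), T-bar at scene (343,277) and side (279,272). Both green ones stand on the bench, so this one is the rack meant.

```bash
python3 - <<'E'
from h import *
s,d,w=cam("scene"),cam("side"),cam("wrist")
w0=dict(w); w0["position"]=np.array([0.65047396,0.06789553,0.52653684]); w0["orientation"]=np.array([-14.5912282,-0.09954101,0.03977358])
print("knob",tri([ray(s,(343.2,277.2)),ray(d,(279.2,272)),ray(w,(332,44)),ray(w0,(247,135))]))
print("knob w",tri([ray(w,(332,44)),ray(w0,(247,135))]))
print("handle",tri([ray(s,(319.8,241)),ray(d,(306.8,235)),ray(w,(308,155)),ray(w0,(222.5,243))]))
C=np.array([onz(w,p,.09) for p in [(218,3),(453,62),(390,282),(183,237)]]);print(C,C.mean(0))
for i in range(4):
    v=C[(i+1)%4]-C[i];print(np.linalg.norm(v),np.degrees(np.arctan2(v[1],v[0])))
for nm,a,b,z in [("hand",(316,126),(302,184),.206),("bar top edge",(308,24),(363,47),.178)]:
    A,B=onz(w,a,z),onz(w,b,z);v=B-A;print(nm,A,B,np.degrees(np.arctan2(v[1],v[0])))
A,B=onz(w0,(219,121),.178),onz(w0,(276,137),.178);v=B-A;print(np.degrees(np.arctan2(v[1],v[0])))
o=C.mean(0)
print("vial",onz(w,(214,173),.14),"beaker",onz(w,(380,222),.11), "reagent",onz(w,(480,275),.1))
# mat corners
for c,P in [(s,[(201,209),(243,242),(244,170)]),(d,[(340,175),(323,215),(391,231),(407,188)])]:
    Q=[onz(c,p,.004) for p in P];print("mat",np.round(Q,3),np.mean(Q,0))
E
```

```text
knob (array([0.57961671, 0.07804091, 0.16545982]), [np.float64(0.0010036734926904738), np.float64(0.0014901523548773983), np.float64(0.0005505048881065355), np.float64(0.0005791744647536267)])
knob w (array([0.57959275, 0.07869292, 0.16458789]), [np.float64(0.00015212999161333559), np.float64(0.00015212999161338746)])
handle (array([ 0.55662175, -0.01981433,  0.19464242]), [np.float64(0.0015139949812660067), np.float64(0.0013560507486627786), np.float64(0.001764927064125187), np.float64(0.0011469426408404545)])
[[ 0.45854344  0.13942822  0.09      ]
 [ 0.71553278  0.08045644  0.09      ]
 [ 0.65709585 -0.17824715  0.09      ]
 [ 0.39912688 -0.11985762  0.09      ]] [ 0.55757474 -0.01955503  0.09      ]
0.26366871638431677 -12.924012448528096
0.26522146458486034 -102.72856898916677
0.2644944735089049 167.24638530633823
0.2660065395131528 77.09324396905802
hand [0.56555478 0.00486696 0.206     ] [ 0.55330987 -0.04350497  0.206     ] -104.20549658222501
bar top edge [0.55835274 0.09151686 0.178     ] [0.60622827 0.07312503 0.178     ] -21.014743184450428
-15.565068210093658
vial [ 0.45790525 -0.0385515   0.14      ] beaker [ 0.63787739 -0.09662099  0.11      ] reagent [ 0.76705731 -0.16535195  0.1       ]
mat [[ 0.627 -0.443  0.004]
 [ 0.622 -0.261  0.004]
 [ 0.432 -0.456  0.004]] [ 0.56023094 -0.38653974  0.004     ]
mat [[ 0.635 -0.439  0.004]
 [ 0.618 -0.263  0.004]
 [ 0.423 -0.275  0.004]
 [ 0.431 -0.459  0.004]] [ 0.52680212 -0.35914186  0.004     ]
```

```bash
python3 - <<'E'
from h import *
w=cam("wrist");w0=dict(w); w0["position"]=np.array([0.65047396,0.06789553,0.52653684]); w0["orientation"]=np.array([-14.5912282,-0.09954101,0.03977358])
for n,c,(x,y) in [("w0",w0,(200,105)),("w1",w,(290,10))]:
    g=cv2.imread(f"pics/{n}.png",0)[y:y+65,x:x+90]
    g=cv2.GaussianBlur(g,(3,3),0)
    m=(g<75).astype(np.uint8)
    k,l,st,ce=cv2.connectedComponentsWithStats(m); i=1+st[1:,4].argmax(); m=(l==i); print(n,st[i])
    cols=np.where(m.any(0))[0]; a,b=cols[0]+8,cols[-1]-8
    for nm,z in [("top",.178),("bot",.152)]:
        P=[]
        for u in range(a,b):
            r=np.where(m[:,u])[0]; P.append(onz(c,(x+u,y+(r[0]-.5 if nm=="top" else r[-1]+.5)),z)[:2])
        v=cv2.fitLine(np.float32(P),cv2.DIST_HUBER,0,.001,.001).ravel(); print(nm,np.degrees(np.arctan2(v[1],v[0])),v[2:])
s=cam("scene");print("media",onz(s,(326,378),.1),"flask",onz(s,(432,350),.13))
E
```

```text
w0 [  17   15   60   32 1013]
top -13.93473 [0.5751527 0.0880704]
bot -21.825497 [0.58022714 0.06920668]
w1 [  13   14   60   45 1463]
top -21.214176 [0.5791279 0.0842569]
bot -11.27854 [0.58529556 0.06740069]
media [0.7764907  0.19447508 0.1       ] flask [0.57330647 0.33897518 0.13      ]
```

{"api": "apply_moves", "payload": {
  "moves": [
    [0.15,0.025,0.15,0,0,0,1],
    [0.3,0.05,0.3,0,0,0,1],
    [0.3,0.05,0.3,0,0,0,1],
    [0.3,0.05,0.3,0,0,0,1]
  ]
}}

```text
time_s: 3.45
tool_pos: [0.5797, -0.0192, 0.3017]
tool_rot: [-179.9, 0.0, 90.1]
force: [-0.1, -0.3, 0.5]
grip_width: 0.0868
grasp_force: 0.0
```

```bash
python3 look.py w2.png knob_bar; python3 -c "
import cv2
a=cv2.imread('pics/w2.png')[0:260,200:480];cv2.imwrite('pics/w2c.png',cv2.resize(a,None,fx=2,fy=2,interpolation=3))"
```

```text
[ 0.58019524 -0.02052147  0.30284398] [0.58029117 0.04874203 0.46435827] [-14.61147393   0.15667509   0.15908799]
```

View pics/w2c.png

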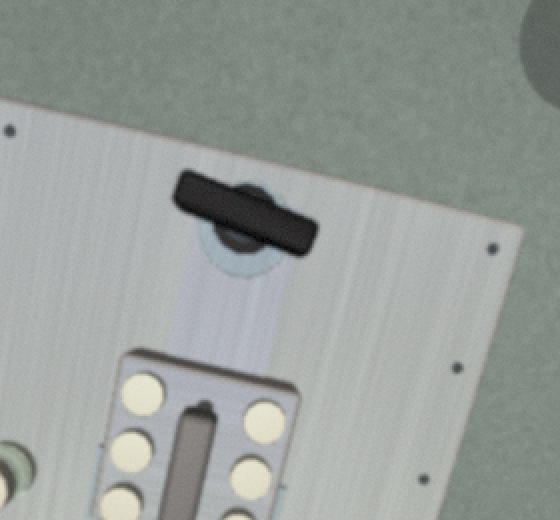

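The enlarged crop shows the T-bar squarely: upper edge crop (183,170)-(318,222), lower edge (176,207)-(305,256), over the round pad, with the tongue running to the rack block.

```bash
python3 - <<'E'
from h import *
c=cam("wrist")
f=lambda u,v,z:onz(c,(200+u/2,v/2),z)
for a,b in [((195,174),(308,219)),((182,208),(300,254))]:
    A,B=f(*a,.178),f(*b,.176);v=B-A;print(np.degrees(np.arctan2(v[1],v[0])))
print(f(247,213,.178), env.get_obs()["tool_rot"])
E
```

```text
-20.450390452845173
-20.369568564763732
[0.58229017 0.0756214  0.178     ] [1.79917936e+02 4.83660979e-02 8.99259861e+01]
```

{"api": "apply_moves", "payload": {
  "moves": [
    [0.15,0,0,0,0,-0.09,1],
    [0.3,0,0,0,0,-0.18,1],
    [0.45,0,0,0,0,-0.27,1],
    [0.482,0,0,0,0,-0.36,1],
    [0.482,0,0,0,0,-0.45,1],
    [0.482,0,0,0,0,-0.54,1],
    [0.482,0,0,0,0,-0.63,1],
    [0.482,0,0,0,0,-0.72,1],
    [0.482,0,0,0,0,-0.81,1],
    [0.482,0,0.1,0,0,-0.81,1],
    [0.482,0,0.25,0,0,-0.81,1],
    [0.482,0,0.4,0,0,-0.81,1],
    [0.482,0,0.5,0,0,-0.81,1],
    [0.482,0,0.5,0,0,-0.81,1],
    [0.482,0,0.5,0,0,-0.81,1]
  ]
}}

```text
time_s: 5.05
tool_pos: [0.5809, 0.0754, 0.2039]
tool_rot: [180.0, 0.1, 159.5]
force: [-0.7, -0.3, 0.1]
grip_width: 0.0867
grasp_force: 0.0
```

```bash
python3 -c "
from h import *
o=env.get_obs();print(o['tool_pos'],o['tool_rot'],o['qpos'])
a=shot('scene','s3.png')[1][180:340,240:440];b=shot('side','d3.png')[1][180:340,180:380]
cv2.imwrite('pics/sd3.png',np.hstack([cv2.resize(x,(400,320),interpolation=3) for x in(a,b)])[:,:,::-1])"
```

```text
[0.5808646  0.07543675 0.20392893] [1.79972427e+02 9.49852726e-02 1.59524552e+02] [  1.21103057  11.62913081 -12.86769507  93.87967631   2.69531579
  74.69640262  57.41594135]
```

View pics/sd3.png

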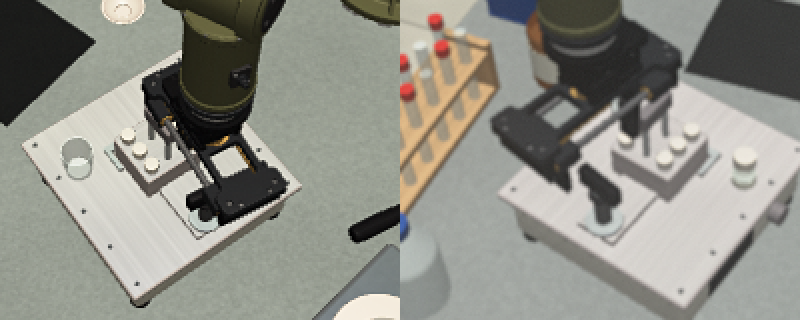

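The crop shows the open gripper above the T-bar, with its fingers straddling the bar and none near the handle. Next I narrow, descend and grip.

{"api": "apply_moves", "payload": {
  "moves": [
    [0.007,0.007,0,0,0,0,0.55],
    [0.007,0.007,0,0,0,0,0.55],
    [0.007,0.007,0.07,0,0,0,0.55],
    [0.007,0.007,0.14,0,0,0,0.55],
    [0.007,0.007,0.21,0,0,0,0.55],
    [0.007,0.007,0.265,0,0,0,0.55],
    [0.007,0.007,0.265,0,0,0,0.55],
    [0.007,0.007,0.265,0,0,0,0.55]
  ],
  "grip_force": 30
}}

```text
time_s: 5.95
tool_pos: [0.579, 0.0781, 0.1491]
tool_rot: [-180.0, -0.0, 159.6]
force: [0.2, 0.1, 0.0]
grip_width: 0.0482
grasp_force: 0.0
```

{"api": "apply_moves", "payload": {
  "moves": [
    [0,0,0,0,0,0,0],
    [0,0,0,0,0,0,0],
    [0,0,0,0,0,0,0],
    [0,0,0,0,0,0,0],
    [0,0,0,0,0,0,0],
    [0,0,0,0,0,0,0]
  ]
}}

```text
time_s: 6.55
tool_pos: [0.5797, 0.0787, 0.1501]
tool_rot: [179.9, 0.1, 159.6]
force: [0.4, 1.7, 2.6]
grip_width: 0.0252
grasp_force: 30.0
```

{"api": "apply_moves", "payload": {
  "moves": [
    [0,0,0,0,0,0,0],
    [0,0,0,0,0,0,0],
    [0,0,0,0,0,0,0]
  ]
}}

```text
time_s: 6.85
tool_pos: [0.5796, 0.0786, 0.1501]
tool_rot: [179.9, 0.1, 159.6]
force: [1.3, 2.1, 2.2]
grip_width: 0.0248
grasp_force: 30.0
```

```bash
python3 -c "
from h import *
o=env.get_obs();print(o['tool_pos'],o['tool_rot'],o['grip_width'],o['grasp_force'],o['force'],o['wrist_torque'])
a=shot('scene','s4.png')[1][210:310,280:405];b=shot('side','d4.png')[1][220:320,215:340]
cv2.imwrite('pics/sd4.png',np.hstack([cv2.resize(x,(400,320),interpolation=3) for x in(a,b)])[:,:,::-1])"
```

```text
[0.57964425 0.07863256 0.15008123] [1.79942542e+02 5.65965835e-02 1.59628951e+02] 0.024820613486210914 30.004093050956726 [1.25859212 2.10905758 2.15982283] [ 0.58993561 -0.3112558   0.02725668]
```

View pics/sd4.png

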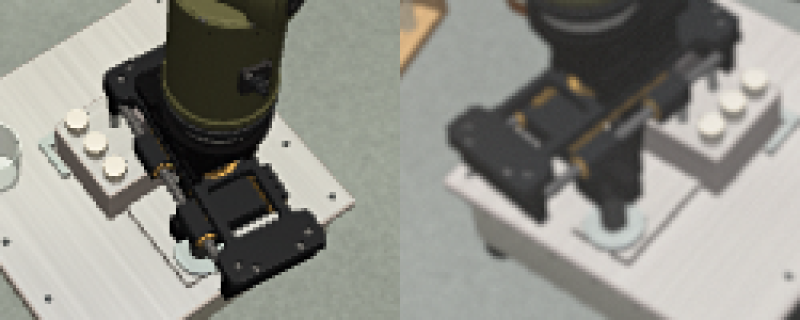

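The fingers look closed around the bar's hub. A 25 mm width means the tips pinch the dark collar just below the bar, so I open, raise 8 mm and close again.

{"api": "apply_moves", "payload": {
  "moves": [
    [0,0,0,0,0,0,0.5],
    [0,0,0,0,0,0,0.5],
    [0,0,0,0,0,0,0.5],
    [0,0,-0.04,0,0,0,0.5],
    [0,0,-0.04,0,0,0,0.5],
    [0,0,-0.04,0,0,0,0],
    [0,0,-0.04,0,0,0,0],
    [0,0,-0.04,0,0,0,0],
    [0,0,-0.04,0,0,0,0],
    [0,0,-0.04,0,0,0,0],
    [0,0,-0.04,0,0,0,0],
    [0,0,-0.04,0,0,0,0]
  ],
  "grip_force": 30
}}

```text
time_s: 8.15
tool_pos: [0.5793, 0.0787, 0.1575]
tool_rot: [180.0, 0.0, 159.6]
force: [0.8, 1.5, -0.6]
grip_width: 0.0139
grasp_force: 30.0
```

The 13.9 mm width means the bar is gripped. Now I turn it clockwise.

{"api": "apply_moves", "payload": {
  "moves": [
    [0,0,-0.001,0,0,0.06,0],
    [0,0,-0.002,0,0,0.12,0],
    [0,0,-0.003,0,0,0.18,0],
    [0,0,-0.004,0,0,0.24,0],
    [0,0,-0.005,0,0,0.3,0],
    [0,0,-0.005,0,0,0.36,0],
    [0,0,-0.006,0,0,0.42,0],
    [0,0,-0.007,0,0,0.48,0],
    [0,0,-0.008,0,0,0.54,0],
    [0,0,-0.009,0,0,0.6,0],
    [0,0,-0.01,0,0,0.66,0],
    [0,0,-0.011,0,0,0.72,0],
    [0,0,-0.012,0,0,0.78,0],
    [0,0,-0.013,0,0,0.84,0],
    [0,0,-0.014,0,0,0.9,0],
    [0,0,-0.014,0,0,0.95,0],
    [0,0,-0.015,0,0,1,0],
    [0,0,-0.015,0,0,1,0]
  ]
}}

```text
time_s: 9.95
tool_pos: [0.5796, 0.0791, 0.1606]
tool_rot: [180.0, -0.1, 73.7]
force: [2.1, 2.3, -2.2]
grip_width: 0.0137
grasp_force: 30.0
```

```bash
python3 -c "
from h import *
o=env.get_obs();print(o)"
```

```text
{'time_s': 9.95, 'qpos': array([ -6.74427371,  12.74768682,  -4.13186835,  97.38987594,
         0.92263585,  69.82767936, -27.3944507 ]), 'joint_velocities': array([ 0.3330764 , -0.03146607, -0.18496809, -0.02410016, -0.00561578,
        0.1768338 ,  3.48464327]), 'effort': array([  1.18486248, -43.39535952,   0.98492738, -29.53352094,
         0.73724722,   0.98583777,  -0.43088143]), 'tool_pos': array([0.5795759 , 0.07907238, 0.16055667]), 'tool_rot': array([ 1.79958833e+02, -7.15187203e-02,  7.36973285e+01]), 'force': array([ 2.13061593,  2.34270422, -2.19169296]), 'wrist_torque': array([ 0.66129276, -0.52381874, -0.16143816]), 'grasp_force': 29.972746968269348, 'grip_width': 0.013745561376907115}
```

{"api": "apply_moves", "payload": {
  "moves": [
    [0,0,-0.001,0,0,0.06,0],
    [0,0,-0.002,0,0,0.12,0],
    [0,0,-0.003,0,0,0.18,0],
    [0,0,-0.004,0,0,0.24,0],
    [0,0,-0.005,0,0,0.3,0],
    [0,0,-0.005,0,0,0.36,0],
    [0,0,-0.006,0,0,0.42,0],
    [0,0,-0.007,0,0,0.48,0],
    [0,0,-0.008,0,0,0.54,0],
    [0,0,-0.009,0,0,0.6,0],
    [0,0,-0.01,0,0,0.66,0],
    [0,0,-0.011,0,0,0.72,0],
    [0,0,-0.012,0,0,0.78,0],
    [0,0,-0.013,0,0,0.84,0],
    [0,0,-0.014,0,0,0.9,0],
    [0,0,-0.014,0,0,0.95,0],
    [0,0,-0.015,0,0,1,0],
    [0,0,-0.015,0,0,1,0]
  ]
}}

```text
time_s: 11.75
tool_pos: [0.5799, 0.0788, 0.1636]
tool_rot: [-179.9, -0.1, -12.2]
force: [4.0, 2.4, -3.1]
grip_width: 0.0139
grasp_force: 30.0
```

```bash
python3 -c "
from h import *
o=env.get_obs();print(o['qpos'],o['wrist_torque'])"
```

```text
[ -14.18162642   12.42964361    4.42719167   97.46396215   -1.03759513
   70.03958347 -111.67388612] [ 0.76631221 -0.90649398 -0.0885868 ]
```

{"api": "apply_moves", "payload": {
  "moves": [
    [0,0,0,0,0,0,0.6],
    [0,0,0,0,0,0,0.6],
    [0,0,0,0,0,0,0.6],
    [0,0,-0.1,0,0,0,0.6],
    [0,0,-0.2,0,0,0,0.6],
    [0,0,-0.2,0,0,-0.09,0.6],
    [0,0,-0.2,0,0,-0.18,0.6],
    [0,0,-0.2,0,0,-0.27,0.6],
    [0,0,-0.2,0,0,-0.36,0.6],
    [0,0,-0.2,0,0,-0.45,0.6],
    [0,0,-0.2,0,0,-0.54,0.6],
    [0,0,-0.2,0,0,-0.63,0.6],
    [0,0,-0.2,0,0,-0.72,0.6],
    [0,0,-0.2,0,0,-0.81,0.6],
    [0,0,-0.2,0,0,-0.9,0.6],
    [0,0,-0.2,0,0,-1,0.6],
    [0,0,-0.2,0,0,-1,0.6]
  ]
}}

```text
time_s: 13.45
tool_pos: [0.5789, 0.0777, 0.2035]
tool_rot: [-180.0, 0.0, 73.7]
force: [-0.4, 0.1, -0.2]
grip_width: 0.0525
grasp_force: 0.0
```

{"api": "apply_moves", "payload": {
  "moves": [
    [0,0,0,0,0,-0.09,0.6],
    [0,0,0,0,0,-0.18,0.6],
    [0,0,0,0,0,-0.27,0.6],
    [0,0,0,0,0,-0.36,0.6],
    [0,0,0,0,0,-0.45,0.6],
    [0,0,0,0,0,-0.54,0.6],
    [0,0,0,0,0,-0.63,0.6],
    [0,0,0,0,0,-0.72,0.6],
    [0,0,0,0,0,-0.81,0.6],
    [0,0,0,0,0,-0.9,0.6],
    [0,0,0,0,0,-1,0.6],
    [0,0,0,0,0,-1,0.6],
    [0,0,0,0,0,-1,0.6]
  ]
}}

```text
time_s: 14.75
tool_pos: [0.5791, 0.0779, 0.2036]
tool_rot: [-180.0, -0.0, 159.3]
force: [0.9, -0.8, 0.3]
grip_width: 0.0522
grasp_force: 0.0
```

{"api": "apply_moves", "payload": {
  "moves": [
    [0,0,0,0,0,-0.1,0.6],
    [0,0,0,0,0,-0.1,0.6],
    [0,0,0.1,0,0,-0.1,0.6],
    [0,0,0.2,0,0,-0.1,0.6],
    [0,0,0.2,0,0,-0.1,0.6],
    [0,0,0.2,0,0,-0.1,0],
    [0,0,0.2,0,0,-0.1,0],
    [0,0,0.2,0,0,-0.1,0],
    [0,0,0.2,0,0,-0.1,0],
    [0,0,0.2,0,0,-0.1,0],
    [0,0,0.2,0,0,-0.1,0],
    [0,0,0.2,0,0,-0.1,0],
    [0,0,0.2,0,0,-0.1,0]
  ]
}}

```text
time_s: 16.05
tool_pos: [0.5795, 0.0787, 0.1639]
tool_rot: [180.0, 0.0, 168.2]
force: [0.7, 1.3, 1.6]
grip_width: 0.014
grasp_force: 30.0
```

{"api": "apply_moves", "payload": {
  "moves": [
    [0,0,-0.001,0,0,0.06,0],
    [0,0,-0.002,0,0,0.12,0],
    [0,0,-0.003,0,0,0.18,0],
    [0,0,-0.004,0,0,0.24,0],
    [0,0,-0.005,0,0,0.3,0],
    [0,0,-0.005,0,0,0.36,0],
    [0,0,-0.006,0,0,0.42,0],
    [0,0,-0.007,0,0,0.48,0],
    [0,0,-0.008,0,0,0.54,0],
    [0,0,-0.009,0,0,0.6,0],
    [0,0,-0.01,0,0,0.66,0],
    [0,0,-0.011,0,0,0.72,0],
    [0,0,-0.012,0,0,0.78,0],
    [0,0,-0.013,0,0,0.84,0],
    [0,0,-0.014,0,0,0.9,0],
    [0,0,-0.014,0,0,0.95,0],
    [0,0,-0.015,0,0,1,0],
    [0,0,-0.015,0,0,1,0]
  ]
}}

```text
time_s: 17.85
tool_pos: [0.5796, 0.079, 0.1669]
tool_rot: [179.9, -0.1, 82.3]
force: [0.9, 2.9, 1.8]
grip_width: 0.014
grasp_force: 30.0
```

{"api": "apply_moves", "payload": {
  "moves": [
    [0,0,-0.001,0,0,0.06,0],
    [0,0,-0.002,0,0,0.12,0],
    [0,0,-0.003,0,0,0.18,0],
    [0,0,-0.004,0,0,0.24,0],
    [0,0,-0.005,0,0,0.3,0],
    [0,0,-0.006,0,0,0.35,0],
    [0,0,-0.006,0,0,0.38,0],
    [0,0,-0.006,0,0,0.38,0],
    [0,0,-0.006,0,0,0.38,0.6],
    [0,0,-0.006,0,0,0.38,0.6],
    [0,0,-0.006,0,0,0.38,0.6],
    [0,0,-0.1,0,0,0.38,0.6],
    [0,0,-0.3,0,0,0.38,0.7],
    [0,0,-0.4,0,0,0.38,0.7],
    [0,0,-0.4,0,0,0.3,0.7],
    [0,0,-0.4,0,0,0.22,0.7],
    [0,0,-0.4,0,0,0.14,0.7],
    [0,0,-0.4,0,0,0.06,0.7],
    [0,0,-0.4,0,0,0.06,0.7]
  ]
}}

```text
time_s: 19.75
tool_pos: [0.5789, 0.0777, 0.2463]
tool_rot: [-180.0, 0.0, 77.1]
force: [-0.9, -0.3, 0.6]
grip_width: 0.0606
grasp_force: 0.0
```

```bash
cat > go.py <<'E'
from h import *
import sys
o=env.get_obs(); Rt=R.from_euler('xyz',o["tool_rot"],degrees=True).as_matrix()
T=np.array([float(v) for v in sys.argv[1:4]])
print("t",o["time_s"],o["tool_pos"],o["tool_rot"],"units",np.round(Rt.T@(T-o["tool_pos"])/.2,4),"q",np.round(o["qpos"]))
E
python3 go.py 0.5572 -0.0192 0.24
```

```text
t 19.75 [0.57893076 0.07765861 0.24634081] [-1.79968241e+02  3.72270004e-02  7.71260899e+01] units [-0.4963  0.002   0.032 ] q [ -9.  10.  -1.  91.   0.  79. -23.]
```

{"api": "apply_moves", "payload": {
  "moves": [
    [-0.15,0,0,0,0,0,0.7],
    [-0.3,0,0,0,0,0,0.7],
    [-0.45,0,0,0,0,0,0.7],
    [-0.496,0.002,0,0,0,0,0.7],
    [-0.496,0.002,0,0,0,0,0.7],
    [-0.496,0.002,0.1,0,0,0,0.7],
    [-0.496,0.002,0.2,0,0,0,0.7],
    [-0.496,0.002,0.3,0,0,0,0.7],
    [-0.496,0.002,0.355,0,0,0,0.7],
    [-0.496,0.002,0.355,0,0,0,0.7],
    [-0.496,0.002,0.355,0,0,0,0.7]
  ]
}}

```text
time_s: 20.85
tool_pos: [0.558, -0.0177, 0.1761]
tool_rot: [180.0, -0.0, 77.2]
force: [-0.3, -0.3, 0.8]
grip_width: 0.0606
grasp_force: 0.0
```

{"api": "apply_moves", "payload": {
  "moves": [
    [0,0,0,0,0,0,0.1],
    [0,0,0,0,0,0,0],
    [0,0,0,0,0,0,0],
    [0,0,0,0,0,0,0],
    [0,0,0,0,0,0,0],
    [0,0,0,0,0,0,0],
    [0,0,0,0,0,0,0],
    [0,0,0,0,0,0,0],
    [0,0,0,0,0,0,0],
    [0,0,0,0,0,0,0]
  ],
  "grip_force": 15
}}

```text
time_s: 21.85
tool_pos: [0.5574, -0.0187, 0.1756]
tool_rot: [180.0, 0.0, 77.1]
force: [-0.1, -0.7, 0.2]
grip_width: 0.0143
grasp_force: 15.0
```

Width 14.3 mm and almost no side force, so the handle is held. I tighten the grip and lift about 8 mm, slowly.

{"api": "apply_moves", "payload": {
  "moves": [
    [0,0,0,0,0,0,0],
    [0,0,0,0,0,0,0],
    [0,0,-0.01,0,0,0,0],
    [0,0,-0.02,0,0,0,0],
    [0,0,-0.03,0,0,0,0],
    [0,0,-0.04,0,0,0,0],
    [0,0,-0.043,0,0,0,0],
    [0,0,-0.043,0,0,0,0],
    [0,0,-0.043,0,0,0,0]
  ],
  "grip_force": 55
}}

```text
time_s: 22.75
tool_pos: [0.5574, -0.0186, 0.1841]
tool_rot: [-180.0, 0.0, 77.1]
force: [0.4, 0.1, -6.7]
grip_width: 0.0137
grasp_force: 55.0
```

```bash
python3 -c "
from h import *
o=env.get_obs();print(o['tool_pos'],o['tool_rot'],o['force'],o['wrist_torque'],o['grip_width'])
b=shot('side','d5.png')[1][210:310,240:365];a=shot('scene','s5.png')[1][200:300,270:395]
cv2.imwrite('pics/sd5.png',np.hstack([cv2.resize(x,(400,320),interpolation=3) for x in(a,b)])[:,:,::-1])"
```

```text
[ 0.55737787 -0.0186353   0.18409797] [-1.79996703e+02  4.35200084e-03  7.71067563e+01] [ 0.36240242  0.12344781 -6.71878276] [-0.0036527   0.0148948  -0.00351039] 0.013700512855781166
```

View pics/sd5.png

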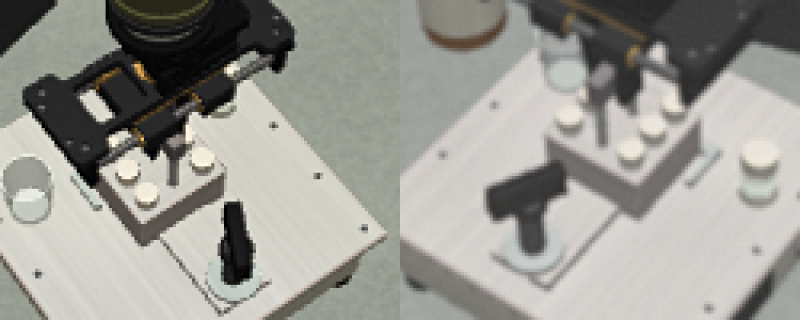

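The crops show the rack level and lifted, with its tongue under the raised pad. The wrist carries 6.7 N, its full weight, so nothing is caught. I draw it out along -y.

{"api": "apply_moves", "payload": {
  "moves": [
    [-0.025,0,0,0,0,0,0],
    [-0.05,0,0,0,0,0,0],
    [-0.075,0,0,0,0,0,0],
    [-0.1,0,0,0,0,0,0],
    [-0.125,0,0,0,0,0,0],
    [-0.15,0,0,0,0,0,0],
    [-0.175,0,0,0,0,0,0],
    [-0.2,0,0,0,0,0,0],
    [-0.225,0,0,0,0,0,0],
    [-0.25,0,0,0,0,0,0],
    [-0.275,0,0,0,0,0,0],
    [-0.3,0,0,0,0,0,0],
    [-0.325,0,0,0,0,0,0],
    [-0.325,0,0,0,0,0,0]
  ]
}}

```text
time_s: 24.25
tool_pos: [0.5427, -0.0832, 0.1842]
tool_rot: [180.0, 0.0, 77.0]
force: [-0.5, -0.6, -6.4]
grip_width: 0.0133
grasp_force: 55.0
```

```bash
python3 go.py 0.527 -0.358 0.25; python3 -c "
from h import *
o=env.get_obs();print(o['force'],o['wrist_torque'])"
```

```text
t 24.25 [ 0.54272617 -0.08324117  0.18419673] [1.79992712e+02 4.14938703e-02 7.70285795e+01] units [-1.3566  0.2318 -0.328 ] q [  1.   7.   5. 101.  -1.  72.  -6.]
[-0.5410663  -0.64293059 -6.4474914 ] [-0.01728766  0.01615735  0.05112238]
```

{"api": "apply_moves", "payload": {
  "moves": [
    [0,0,-0.05,0,0,0,0],
    [0,0,-0.12,0,0,0,0],
    [0,0,-0.2,0,0,0,0],
    [0,0,-0.28,0,0,0,0],
    [0,0,-0.35,0,0,0,0],
    [0,0,-0.38,0,0,0,0],
    [0,0,-0.38,0,0,0,0],
    [-0.08,0.02,-0.38,0,0,0,0],
    [-0.18,0.04,-0.38,0,0,0,0],
    [-0.28,0.06,-0.38,0,0,0,0],
    [-0.38,0.08,-0.38,0,0,0,0],
    [-0.48,0.1,-0.38,0,0,0,0],
    [-0.58,0.12,-0.38,0,0,0,0],
    [-0.66,0.14,-0.38,0,0,0,0],
    [-0.7,0.15,-0.38,0,0,0,0],
    [-0.7,0.15,-0.38,0,0,0,0]
  ]
}}

```text
time_s: 25.85
tool_pos: [0.5403, -0.2265, 0.2593]
tool_rot: [-179.9, 0.0, 77.0]
force: [-0.3, 0.8, -5.9]
grip_width: 0.0139
grasp_force: 55.0
```

{"api": "apply_moves", "payload": {
  "moves": [
    [-0.06,0.01,0,0,0,0,0],
    [-0.15,0.02,0,0,0,0,0],
    [-0.25,0.03,0,0,0,0,0],
    [-0.35,0.04,0,0,0,0,0],
    [-0.45,0.05,0,0,0,0,0],
    [-0.55,0.07,0,0,0,0,0],
    [-0.62,0.08,0,0,0,0,0],
    [-0.656,0.082,0,0,0,0,0],
    [-0.656,0.082,0,0,0,0,0],
    [-0.656,0.082,0,0,0,0,0]
  ]
}}

```text
time_s: 26.85
tool_pos: [0.5281, -0.3554, 0.2601]
tool_rot: [-180.0, -0.1, 77.2]
force: [-0.4, 0.1, -7.4]
grip_width: 0.0133
grasp_force: 55.0
```

```bash
python3 go.py 0.527 -0.3585 0.0895
```

```text
t 26.85 [ 0.52814092 -0.35537148  0.26005735] [-1.79991322e+02 -7.90029055e-02  7.71788116e+01] units [-0.0177 -0.002   0.8528] q [18. 16. 16. 83. -5. 82. 22.]
```

{"api": "apply_moves", "payload": {
  "moves": [
    [-0.018,0,0.1,0,0,0,0],
    [-0.018,0,0.22,0,0,0,0],
    [-0.018,0,0.36,0,0,0,0],
    [-0.018,0,0.5,0,0,0,0],
    [-0.018,0,0.62,0,0,0,0],
    [-0.018,0,0.7,0,0,0,0],
    [-0.018,0,0.75,0,0,0,0],
    [-0.018,0,0.78,0,0,0,0],
    [-0.018,0,0.8,0,0,0,0],
    [-0.018,0,0.81,0,0,0,0],
    [-0.018,0,0.82,0,0,0,0],
    [-0.018,0,0.83,0,0,0,0],
    [-0.018,0,0.84,0,0,0,0],
    [-0.018,0,0.845,0,0,0,0],
    [-0.018,0,0.85,0,0,0,0],
    [-0.018,0,0.85,0,0,0,0]
  ]
}}

```text
time_s: 28.45
tool_pos: [0.5268, -0.3602, 0.0901]
tool_rot: [-180.0, -0.0, 77.1]
force: [-0.6, 0.4, -6.5]
grip_width: 0.0134
grasp_force: 55.0
```

Still carrying 6.5 N, so I lower in sub-millimetre steps until the weight comes off.

{"api": "apply_moves", "payload": {
  "moves": [
    [0,0,0.003,0,0,0,0],
    [0,0,0.006,0,0,0,0],
    [0,0,0.006,0,0,0,0],
    [0,0,0.006,0,0,0,0]
  ]
}}

```text
time_s: 28.85
tool_pos: [0.527, -0.3603, 0.0896]
tool_rot: [180.0, 0.0, 77.1]
force: [-1.7, 0.8, -1.1]
grip_width: 0.0136
grasp_force: 55.0
```

```bash
python3 -c "
from h import *
o=env.get_obs();print(o['tool_pos'],o['tool_rot'],o['force'])
b=shot('side','d6.png')[1][130:290,280:480]; a=shot('scene','s6.png')[1][120:280,160:360]
cv2.imwrite('pics/sd6.png',np.hstack([cv2.resize(x,(400,320),interpolation=3) for x in(a,b)])[:,:,::-1])"
```

```text
[ 0.5270163 -0.3602549  0.0896101] [1.79970604e+02 2.67321820e-03 7.71125408e+01] [-1.69435659  0.77955477 -1.07334828]
```

View pics/sd6.png

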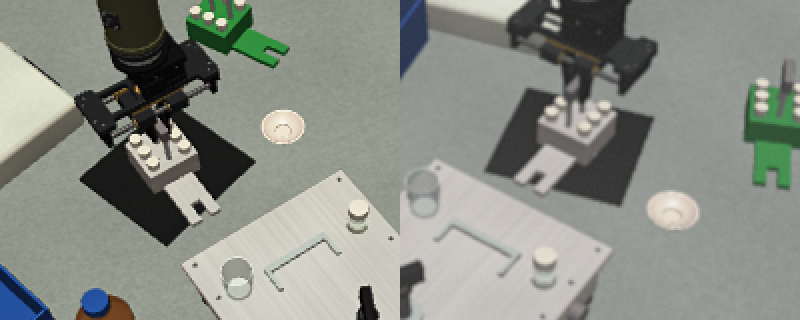

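The crop shows the rack upright in the middle of the mat, with the block at about (163,160) and the tongue inside the mat edge. The load is off the wrist, so I release and rise.

{"api": "apply_moves", "payload": {
  "moves": [
    [0,0,0.003,0,0,0,0],
    [0,0,0.003,0,0,0,0.6],
    [0,0,0.003,0,0,0,0.6],
    [0,0,0.003,0,0,0,0.6],
    [0,0,0.003,0,0,0,0.6],
    [0,0,-0.1,0,0,0,0.6],
    [0,0,-0.3,0,0,0,0.6],
    [0,0,-0.5,0,0,0,0.6],
    [0,0,-0.7,0,0,0,0.6],
    [0,0,-0.8,0,0,0,0.6],
    [0,0,-0.8,0,0,0,0.6],
    [0,0,-0.8,0,0,0,0.6]
  ]
}}

```text
time_s: 30.15
tool_pos: [0.5269, -0.3602, 0.2487]
tool_rot: [180.0, 0.0, 77.1]
force: [-0.4, -0.4, -0.4]
grip_width: 0.0526
grasp_force: 0.0
```

```bash
python3 -c "
from h import *
o=env.get_obs();print(o['tool_pos'],o['force'],o['grip_width'])
a=shot('scene','s7.png')[1][120:280,160:360]
for n in ('scene','side'):
    if n=='side': shot(n,'d7.png')
    c=cam(n)
    for t,z in (('rack_handle',.108),('mat',.004)):
        for b in boxes_of(n,t)[:3]: print(n,t,b['conf'],b['location'],onz(c,b['location'],z))
# mean image change: rack before/after release
x=cv2.imread('pics/d6.png',0)[185:225,340:385].astype(int);y=cv2.imread('pics/d7.png',0)[185:225,340:385].astype(int);print(abs(x-y).mean())
"
```

```text
[ 0.52693164 -0.36019797  0.24872091] [-0.39682063 -0.42803972 -0.41566547] 0.0526142730486743
scene rack_handle 0.91 [246.1, 202.7] [ 0.55998769 -0.29249221  0.108     ]
scene rack_handle 0.64 [272.9, 134.2] [ 0.32253216 -0.4190343   0.108     ]
scene rack_handle 0.57 [509.7, 296.0] [0.32181038 0.40590208 0.108     ]
scene mat 0.65 [241.4, 220.2] [ 0.57240165 -0.32000711  0.004     ]
side rack_handle 0.91 [364.7, 197.6] [ 0.50197188 -0.26789493  0.108     ]
side rack_handle 0.71 [467.0, 194.8] [ 0.25672458 -0.37802723  0.108     ]
side rack_handle 0.67 [362.2, 472.6] [0.27986968 0.38005802 0.108     ]
side mat 0.93 [375.1, 207.6] [ 0.49192708 -0.3454673   0.004     ]
1.4894444444444443
```

```bash
python3 -c "
from cell import env
print(env.sign_off())"
```

```text
the job is handed in; nothing more can be done
None
```

The clamp was unscrewed about 5 rad clockwise and left loosened, the rack was lifted over its lip, drawn out and set down upright in the middle of the mat, and I handed the job in at about 30 s; the judge returned no verdict.

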